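Set the bar under the punch and hold its lock pin back

ROBOT

A 6-joint arm with a two-finger parallel gripper is mounted at the origin on a cart in front of the work surface, level with it; the furniture and walls round the work are solid. World frame = base frame: x ahead of the robot, y to its left, z up, the work surface at z = 0. Lengths are in m, angles in degrees, forces in N, time in s.
With the tool pointing down it reaches from about 0.225 to 0.875 m from the base axis. Payload 3.4 kg.
Tool frame: the origin (TCP) lies midway between the tips of the shut fingers; the grasp point (between the pads) lies 19 mm behind it; z points along the fingers, x is the direction in which the jaws open and shut, and the axes are right-handed (so a half turn about z gives the same grasp; the last joint's range is limited). The gripper opens to 85 mm and grips with 20 to 120 N. Pads are 22 mm wide; open, the fingers measure 114 mm over their backs; the gripper's body (76 mm by 85 mm) begins 54 mm behind the grasp point. The pads swing forward as they close: fully open they stand 13 mm farther back than shut.
Start: joints at [-71.276, 15.808, 86.224, -0, 77.962, -6.933], TCP at [0.249, -0.518, 0.231] pointing down, gripper open.
Joint ranges: [-165.64, 165.64], [-43.16, 119.46], [12.63, 154.43], [-67.54, 247.53], [6.08, 155.33], [-154.97, 154.97]. Speed limits (degrees/s): [147.25, 147.25, 180, 180, 180, 180].

INTERFACE

Orientations are given as a 3x3 rotation matrix whose columns are the frame's x, y, z axes.
In Python, from cell import telemetry, eyes, close_job, boxes_of gives the robot as it stands. The module is installed in compiled form; this text tells all that it offers.
- The arm moves only by the shell command python3 -m jog 'ROWS'. ROWS is JSON, a list of rows, each a list of 3 entries, a list of its own where there are three numbers: the shift along the tool's x, y, z in cm, then the turn, a rotation vector about the tool's x, y, z in rad, then the finger opening in cm, from 0 to 8.54. In form: [[[dx, dy, dz], [rx, ry, rz], jaw], ...]. A call has 1 to 5 rows; each row shifts and turns the pose as measured when the row begins, along the tool's axes as they then stand; what a row does not reach is not made up. A row lasts 1/8 s, in which the tool goes at most 62.5 mm and 10.7 degrees, less where a joint would pass 70% of its speed; a pose out of reach is approached as far as the arm can. A call is refused whole if a number of a shift passes 6.25 or a number of a turn 0.188, either way. A call with a gripper value outside its range is refused whole. The fingers move at their own pace and stop on an object; the grip force is fixed at half the most. Time passes only in rows, so rows that do not move let the fingers close. It gives the time, the measured TCP pose, the force and the opening at its end, in the units of the state.
- telemetry.state(): the state, without advancing time (a new reading comes with each control period).
- eyes.snapshot(name): name is "scene" or "side" or "wrist"; returns a dict with "frame" (400x640x3 uint8, red, green, blue), "z_map" (400x640 float32, m along the optical axis (not along the pixel's ray), 0 where there is no reading), "camera_matrix" (3x3 intrinsics, pixels), "R" (3x3) and "t" (3): a world point X has camera coordinates R X + t; the wrist camera has in their place "tool_from_camera" (4x4, takes a point from camera to tool coordinates, whose origin is the TCP and whose axes are the tool frame's). Camera axes: x right, y down, z forward; pixel columns grow to the right and rows downward; lengths in m; the calibration is good to about 2 mm. A picture is of the moment at which its call begins: read the wrist's pose just before it.
- close_job(): hands the job in, once; it reports no verdict.
Trained networks look in a picture, given as the dict that the camera call returned (one of the last four; its "shot" number tells which), for a name from the list of things; names that differ only in an ending like _2 or _b are one class to them, and where a whole thing is asked for, a point or a joint stands for the part that bears it (a point fixed in the world has none). Each returns a list of dicts, best first, with "conf" (0 to 1); they miss things now and then, are a little off and sometimes report something else, mostly with a low value. They report only what shows in the picture. A call takes as long as a camera call. They do not tell look-alikes from the thing itself.
- boxes_of(picture, target): "box" ([centre column, centre row, width, height] in pixels, round what is visible of it).
The state is a dict: "clock": time; "joint_pos": joint angles; "qvel": joint speeds; "tau": joint torques, N m; "ee_pos": TCP position; "eef_rot": TCP orientation; "ft_force": force on the tool from outside, world axes, zero at the start; "moment": the same for the moment, N m; "opening": finger opening in m.
Only numpy, scipy, OpenCV 4.12 (cv2) and the standard library are available. Lean on these libraries where they do the work, as an engineer would, in place of code of your own. Each camera call takes 0.05 s, during which the arm holds its last target. There are 200 camera calls.

TASK

Slide the aluminium bar along the channel of the green hand-punch jig until its blue spot sits right under the punch tip, and let go of the bar. Then take the red knob of the sprung lock pin, pull it fully back so that the pin is out of its seat hole, and keep holding it there so that I can press the ram: finish with the knob still held back. Leave the bar lying in its channel, and do not disturb the oil can, the brown roll or the marker.

Things in the scene. Friction and masses are not known exactly. Their poses are not given: they have to be found in the camera images.
- jig: Green hand-punch jig, fixed to the bench; place and yaw vary. Origin: on the bench (z = 0), straight below the punch tip. Its y axis runs along the channel; its x axis points away from the robot, to the column behind the channel. The bed is 12 mm high, from y = -200 to 100 mm and x = -60 to 30 mm; the column's foot goes on to x = 86 mm within 55 mm of y = 0.
- channel (a point): Point on the bed's top (z = 12 mm) in the middle of the channel's right half, 100 mm along the jig's -y from below the punch tip. The channel runs along the jig's y between two rails that stand 8 mm above the bed (top at z = 20 mm), 32 mm apart inside and 48 mm over all.
- head_top (a point): Middle of the black palm pad (32 mm across) on the ram, z = 176 mm, straight above the punch tip. The green head below it is 36 mm wide (jig y) and spans jig x = -20 to 70 mm, z = 110 to 155 mm; its column stands at x = 36 to 70 mm. The lock pin's bracket plate in front of the head ends at x = -48 mm and z = 152 mm.
- punch_tip (a point): The fixed tip of the steel punch that hangs from the head, 42 mm above the bench, 5 mm above the top of the bar.
- bar: Loose aluminium bar, 30 mm wide (x), 180 mm long (y), 25 mm high, about 0.35 kg, lying in the channel with 1 mm to spare on each side. Origin: centre of its underside, 12 mm above the bench. Its y axis runs along its length, with the jig's y axis. Its upper 17 mm stand clear of the rails. It starts 30 to 70 mm too far towards the jig's -y (the robot's right).
- bar_spot (a point): Centre of the blue spot, 10 mm across, on the bar's top face: on its centre line, 50 mm from the bar's centre towards +y, 40 mm from its +y end.
- lock_pin (a joint): Travel of the sprung lock pin in m: 0 = the pin sits 8 mm deep in the seat hole in the head's front face; it grows as the knob is pulled straight along the jig's -x (towards the robot, level); 0.016 = fully back against its stop. The spring pulls it back with about 3 N at 0 and 7 N at 0.016, so it snaps home when released.
- knob_grip (a point): Centre of the red knob on the lock pin, a cylinder 22 mm across and 26 mm long lying level along the jig's x axis, 134 mm above the bench; it moves with the pin. At the start it is 73 mm in front (-x) of the punch axis; 12 mm of thinner neck (10 mm across) lie between the knob and the bracket. Free from above and on both sides.
- oil_can: Green oil can with a thin spout, 56 x 64 x 140 mm, loose, to be left alone. Origin: centre of its underside.
- brown_roll: Small brown roll, 62 mm across and 32 mm high, loose, to be left alone. Origin: centre of its underside.
- black_marker: White and black marker, 18 x 134 x 19 mm, lying on the bench, loose, to be left alone. Origin: centre of its underside, long axis y.
There are look-alikes about, which are no part of the job. Of the things shaped like the bar, the aluminium one is meant.

How it is judged:
By the outcome, as a careful person would: the job done as asked, in the order asked, and still so for the second after the job is handed in, while the arm keeps its last pose, push and grip.
It also fails if it takes over 48 s, if anything falls off the work surface, if the arm or the gripper's body presses on something with over 40 N, if the wrist force passes 120 N, or if a joint passes its speed limit or range.

## Working session

There is one attempt and no reset: what is moved stays moved. The work goes in short steps, Python scripts to look and compute and a shell command to move; the robot and the scene stay as the last step left them, time stands still between calls to the robot, and variables do not carry over. Pictures are saved under pics/ and viewed, on a budget of 10 in all, crops included, one or two more only if the job needs it, and the job is handed in when it is done.

```bash
mkdir -p pics
cat > h.py <<'E'
import numpy as np, cv2
from cell import telemetry, eyes, close_job, boxes_of
def save(p,name,crop=None,s=1):
    f=p["frame"][:,:,::-1]
    if crop: f=f[crop[1]:crop[3],crop[0]:crop[2]]
    cv2.imwrite("pics/"+name,cv2.resize(f,None,fx=s,fy=s,interpolation=cv2.INTER_CUBIC))
def toW(p,u,v,z=None,st=None):
    """pixel -> world; z given: intersect plane z, else depth"""
    d=np.linalg.inv(p["camera_matrix"])@np.array([u,v,1.])
    if "R" in p: Rw=p["R"].T; o=-Rw@p["t"]
    else:
        T=np.array(p["tool_from_camera"]); R=np.array(st["eef_rot"])
        Rw=R@T[:3,:3]; o=R@T[:3,3]+np.array(st["ee_pos"])
    k=float(p["z_map"][int(round(v)),int(round(u))]) if z is None else (z-o[2])/(Rw@d)[2]
    return o+Rw@d*k
E
python3 - <<'E'
from h import *
st=telemetry.state(); print(st)
a=eyes.snapshot("scene"); b=eyes.snapshot("side")
save(a,"scene.png"); save(b,"side.png")
for nm,p in(("scene",a),("side",b)):
  for t in["jig","bar","bar_spot","knob_grip","punch_tip","head_top","oil_can","brown_roll","black_marker"]:
    for r in boxes_of(p,t)[:3]:
        c=r["box"]; print(nm,t,round(r["conf"],2),np.round(c),np.round(toW(p,min(c[0],639),min(c[1],399)),3))
E
```

```text
{'clock': 0.0, 'joint_pos': array([-7.12760954e+01,  1.58470113e+01,  8.62962510e+01, -2.83151589e-04,
        7.79621885e+01, -6.93310687e+00]), 'qvel': array([ 0.00080023,  0.07524378,  0.080923  , -0.00817926, -0.05320057,
        0.04789557]), 'tau': array([ 1.64211753e-03, -4.16760492e+01, -2.45799994e+01,  2.79817061e-05,
        1.08744655e-02, -2.03358508e-05]), 'ee_pos': array([ 0.2487814 , -0.51779608,  0.23043863]), 'eef_rot': array([[ 4.32983281e-01, -9.01401755e-01, -5.95381269e-04],
       [-9.01400099e-01, -4.32983636e-01,  1.74150815e-03],
       [-1.82758885e-03, -2.17367177e-04, -9.99998306e-01]]), 'ft_force': array([ 0.42851524,  0.39543985, -0.55942344]), 'moment': array([-0.00042677,  0.03718015, -0.00869468]), 'opening': 0.08541592511773768}
scene jig 0.79 [368. 186. 108.  97.] [ 0.559 -0.119  0.037]
scene jig 0.29 [381. 188.  52.  36.] [ 0.537 -0.142  0.029]
scene bar 0.97 [383. 185.  52.  32.] [ 0.534 -0.146  0.038]
scene bar 0.61 [287. 240.  78.  39.] [0.555 0.176 0.022]
scene bar 0.47 [371. 186. 106.  95.] [ 0.553 -0.12   0.038]
scene bar_spot 0.84 [288. 240
[... 399 characters left out ...]
 [0.393 0.017 0.012]
side jig 0.77 [311. 191.  58.  75.] [ 0.545 -0.062  0.067]
side bar 0.7 [301. 251.  72.  22.] [0.562 0.175 0.015]
side bar 0.52 [309. 192.  12.  28.] [ 0.55  -0.059  0.065]
side bar_spot 0.88 [299. 249.  77.  28.] [0.566 0.178 0.023]
side bar_spot 0.62 [310. 193.  16.  28.] [ 0.547 -0.061  0.06 ]
side knob_grip 0.41 [327. 170.  24.   9.] [ 0.496 -0.063  0.131]
side punch_tip 0.73 [310. 192.  58.  77.] [ 0.547 -0.063  0.062]
side head_top 0.78 [309. 193.  59.  72.] [ 0.549 -0.06   0.061]
side oil_can 0.95 [263. 299.  32.  48.] [0.62  0.39  0.053]
side brown_roll 0.57 [380. 265.  26.  26.] [0.383 0.262 0.031]
side black_marker 0.57 [364. 221.  11.  27.] [0.396 0.031 0.013]
```

Run:
```python
import cv2,numpy as np
a=cv2.imread("pics/scene.png")[110:330,160:480];b=cv2.imread("pics/side.png")[130:350,180:500]
r=lambda x:cv2.resize(x,None,fx=2.0,fy=2.0)
cv2.imwrite("pics/a.png",r(a)); cv2.imwrite("pics/b.png",r(b))
```

```text
(no output)
```

View pics/a.png

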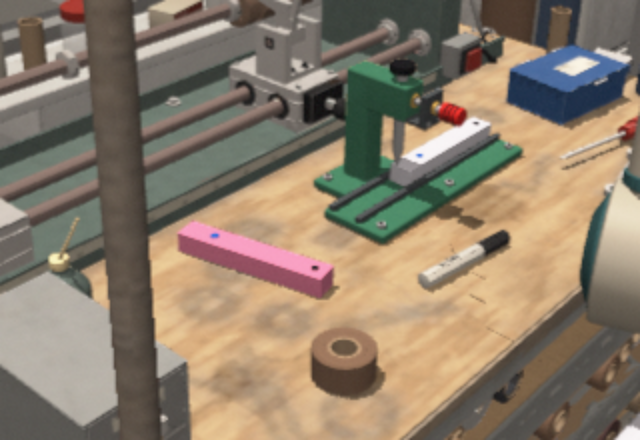

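View pics/b.png

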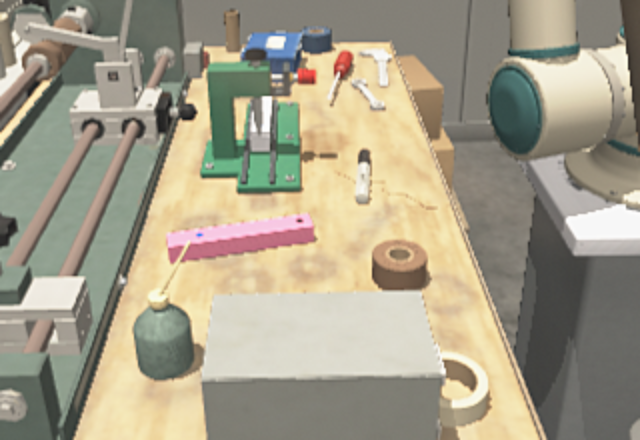

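The scene picture shows the aluminium bar in the jig, with its blue spot at about scene (370,188). The only thing shaped like it is the pink bar at (287,240), which is the decoy. The red knob is at about (386,166); the red screwdriver by the tools on the right could be mistaken for it. Next I'll measure the jig's yaw and the bar.

```bash
cat >> h.py <<'E'
def cloud(p,st=None):
    v,u=np.mgrid[0:400,0:640]; z=p["z_map"]
    K=p["camera_matrix"]; c=np.stack([(u-K[0,2])/K[0,0]*z,(v-K[1,2])/K[1,1]*z,z],-1)
    if "R" in p: w=(c-p["t"])@p["R"]
    else:
        T=np.array(p["tool_from_camera"]); R=np.array(st["eef_rot"])
        w=(c@T[:3,:3].T+T[:3,3])@R.T+np.array(st["ee_pos"])
    w[z<=0]=np.nan; return w
def rect(pts):
    r=cv2.minAreaRect((pts[:,:2]*1000).astype(np.float32)); return np.round(r[0],1),np.round(r[1],1),round(r[2],2)
def hsv(p): return cv2.cvtColor(p["frame"],cv2.COLOR_RGB2HSV).astype(int)
E
python3 - <<'E'
from h import *
for n in("scene","side"):
    p=eyes.snapshot(n); w=cloud(p); H=hsv(p)
    reg=(w[...,0]>.40)&(w[...,0]<.70)&(w[...,1]>-.35)&(w[...,1]<.06)
    m=reg&(abs(w[...,2]-.037)<.004)&(H[...,1]<60)&(H[...,2]>110)
    print(n,"bar",m.sum(),rect(w[m]),w[m].mean(0))
    m=reg&(abs(w[...,2]-.012)<.004)&(H[...,0]>60)&(H[...,0]<90)&(H[...,1]>100)
    print("bed",m.sum(),rect(w[m]))
    m=reg&(w[...,2]>.11)&((H[...,0]<8)|(H[...,0]>172))&(H[...,1]>150)
    print("knob",m.sum(),w[m].mean(0) if m.sum() else 0, np.ptp(w[m],axis=0) if m.sum() else 0)
    m=reg&(w[...,2]>.17)&(w[...,2]<.185)
    print("top",m.sum(),w[m].mean(0) if m.sum() else 0)
    m=reg&(abs(w[...,2]-.037)<.006)&(H[...,0]>100)&(H[...,0]<130)&(H[...,1]>120)
    print("spot",m.sum(),w[m].mean(0) if m.sum() else 0)
E
```

```text
scene bar 437 (array([614.9, -94.3]), array([330. , 143.4]), 44.41) [ 0.55438633 -0.15016118  0.03675242]
bed 1394 (array([ 561.5, -111.4]), array([147.1, 297.6]), 0.31)
knob 108 [ 0.47546715 -0.06027128  0.13834015] [0.03854931 0.02644635 0.01985288]
top 84 [ 0.54746088 -0.06204592  0.1745445 ]
spot 2 [ 0.55254925 -0.11510733  0.03685222]
side bar 169 (array([ 617.3, -145.4]), array([408.7, 164.8]), 89.89) [ 0.59220525 -0.12221214  0.0361649 ]
bed 468 (array([ 563.5, -113.8]), array([142.5, 295.8]), 0.23)
knob 54 [ 0.47774972 -0.0604203   0.13974597] [0.02337382 0.02170795 0.01580436]
top 52 [ 0.54960675 -0.06079327  0.17408688]
spot 0 0
```

```bash
python3 -m jog '[[[0,0,0],[0,0,-0.187],8.5],[[0,0,0],[0,0,-0.187],8.5],[[0,0,0],[0,0,-0.187],8.5],[[0,0,0],[0,0,-0.187],8.5],[[0,0,0],[0,0,-0.187],8.5]]'; python3 -m jog '[[[0,0,0],[0,0,-0.187],8.5],[[3,-3,0],[0,0,0],8.5]]'; python3 -c "
from h import *
s=telemetry.state();print(s['joint_pos'],s['ee_pos'],s['eef_rot'])"
```

```text
clock: 1.72
ee_pos: [0.249, -0.5184, 0.2313]
eef_rot: [[0.984, -0.179, 0.0], [-0.179, -0.984, -0.0], [0.0, 0.0, -1.0]]
ft_force: [0.1, -0.6, -0.7]
opening: 0.0853
clock: 1.98
ee_pos: [0.2778, -0.4898, 0.2311]
eef_rot: [[1.0, 0.005, -0.0], [0.005, -1.0, -0.001], [-0.001, 0.001, -1.0]]
ft_force: [0.2, 0.2, 0.8]
opening: 0.0851
[-6.74776365e+01  1.47556358e+01  8.77480710e+01 -5.83106223e-02
  7.74336569e+01 -6.77731720e+01] [ 0.27782386 -0.48975137  0.2310967 ] [[ 9.99985407e-01  5.37926897e-03 -4.98782077e-04]
 [ 5.37857093e-03 -9.99984569e-01 -1.39042142e-03]
 [-5.06253831e-04  1.38771839e-03 -9.99998909e-01]]
```

```bash
python3 -m jog '[[[4.4,-4.3,0],[0,0,0],8.5],[[4.4,-4.3,0],[0,0,0],8.5],[[4.4,-4.3,0],[0,0,0],8.5],[[4.4,-4.3,0],[0,0,0],8.5],[[4.4,-4.3,0.6],[0,0,0],8.5]]'; python3 -m jog '[[[4.4,-4.3,0.6],[0,0,0],8.5],[[1,-2,0],[0,0,0],8.5],[[0,0,0],[0,0,0],8.5]]'
python3 - <<'E'
from h import *
s=telemetry.state(); p=eyes.snapshot("wrist"); save(p,"w1.png")
print(np.round(s["ee_pos"],4),np.round(p["tool_from_camera"],3).tolist())
for t in["bar","bar_spot","knob_grip","channel"]:
    for r in boxes_of(p,t)[:2]: print(t,round(r["conf"],2),np.round(r["box"]))
w=cloud(p,s);H=hsv(p)
m=(H[...,0]>100)&(H[...,0]<130)&(H[...,1]>120)&(abs(w[...,2]-.037)<.01)
if m.sum():
    v,u=np.nonzero(m); print("spot",m.sum(),u.mean(),v.mean(),w[m].mean(0),toW(p,u.mean(),v.mean(),.037,s))
m=(abs(w[...,2]-.037)<.004)&(H[...,1]<60)
n,l,stt,_=cv2.connectedComponentsWithStats(m.astype(np.uint8)); i=1+stt[1:,4].argmax()
print("bar",stt[i],rect(w[l==i]))
E
```

```text
clock: 2.6
ee_pos: [0.5012, -0.2716, 0.2256]
eef_rot: [[1.0, -0.001, 0.003], [-0.001, -1.0, -0.005], [0.003, 0.005, -1.0]]
ft_force: [0.2, -0.8, -0.5]
opening: 0.0853
clock: 2.98
ee_pos: [0.5586, -0.2038, 0.2187]
eef_rot: [[1.0, 0.006, 0.004], [0.006, -1.0, -0.004], [0.003, 0.004, -1.0]]
ft_force: [-1.1, 0.3, -0.7]
opening: 0.085
[ 0.5586 -0.2038  0.2187] [[1.0, -0.001, 0.0, 0.001], [0.001, 0.953, 0.302, -0.078], [-0.001, -0.302, 0.953, -0.143], [0.0, 0.0, 0.0, 1.0]]
bar 0.93 [314. 128.  34. 194.]
bar_spot 0.63 [315. 126.  31. 191.]
knob_grip 0.64 [190.   3.  46.   6.]
channel 0.77 [301. 114. 271. 228.]
spot 77 314.7402597402597 78.55844155844156 [ 0.55190829 -0.11302356  0.03727921] [ 0.55190371 -0.11300896  0.037     ]
bar [ 298   30   35  192 5916] (array([ 552.2, -162.6]), array([179.4,  30. ]), 90.0)
```

View pics/w1.png

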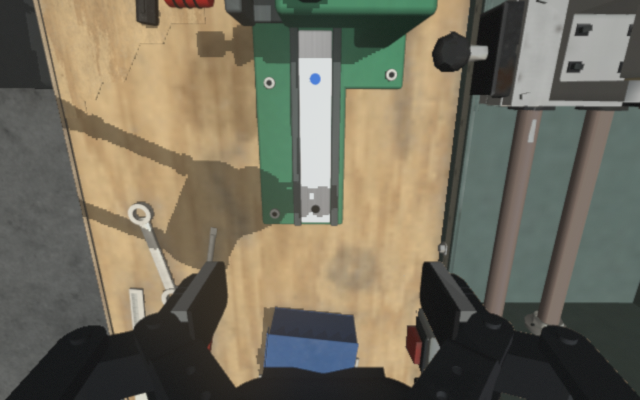

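Run:
```python
from h import *
s=telemetry.state(); p=eyes.snapshot("wrist"); w=cloud(p,s);H=hsv(p)
m=(H[...,0]>105)&(H[...,0]<125)&(H[...,1]>100)&(w[...,1]<-.2)&(w[...,2]>.01)
print("blue",m.sum(),np.nanpercentile(w[m],[1,99],axis=0))
m=(abs(w[...,2]-.012)<.005)&(H[...,0]>60)&(H[...,0]<90)&(H[...,1]>90)
print("bed",m.sum(),np.nanpercentile(w[m],[.2,99.8],axis=0))
q=w[m]; l=q[(q[:,1]<-.13)]
for lo in np.arange(-.25,-.13,.03):
    t=l[(l[:,1]>lo)&(l[:,1]<lo+.03)]; print(lo,t[:,0].min(),t[:,0].max())
print(p["camera_matrix"][0,0])
# everything tall near y<-.22
m=(w[...,2]>.03)&(w[...,2]<.12)&(w[...,0]>.45)&(w[...,0]<.65)&(w[...,1]<-.26)
print(m.sum(), np.nanpercentile(w[m],[0,2,98,100],axis=0) if m.sum() else 0)
```

```text
blue 2881 [[ 0.49741166 -0.43315001  0.05062916]
 [ 0.5957003  -0.38296843  0.05367816]]
bed 6292 [[ 0.49437607 -0.22672607  0.00965169]
 [ 0.63620749 -0.06551094  0.01413401]]
-0.25 0.5779863408067215 0.579222069583767
-0.22 0.49423072055115297 0.5789804266239884
-0.19 0.49437794210443864 0.5794330682818569
-0.16 0.4945955178215422 0.5797176732117536
335.6133345415154
4105 [[ 0.48572615 -0.44422225  0.03000704]
 [ 0.49744182 -0.4313025   0.03190562]
 [ 0.59753928 -0.38118608  0.05344495]
 [ 0.60189151 -0.37706765  0.05447222]]
```

```bash
python3 -m jog '[[[-0.66,3.4,2],[0,0,0.007],8.5],[[0,0,5],[0,0,0],8.5],[[0,0,5],[0,0,0],8.5],[[0,0,3],[0,0,0],8.5],[[0,0,0],[0,0,0],8.5]]'
```

```text
clock: 3.9
ee_pos: [0.5503, -0.2494, 0.0682]
eef_rot: [[1.0, -0.015, 0.009], [-0.015, -1.0, -0.009], [0.01, 0.009, -1.0]]
ft_force: [-0.2, -0.2, 0.4]
opening: 0.0851
```

```bash
python3 -m jog '[[[0.17,-1.0,1],[0.009,-0.009,-0.018],8.5],[[0,0,0],[0,0,0],8.5]]'
```

```text
clock: 4.15
ee_pos: [0.5535, -0.2406, 0.0601]
eef_rot: [[1.0, 0.003, 0.004], [0.003, -1.0, -0.002], [0.004, 0.002, -1.0]]
ft_force: [-0.1, -0.9, 0.3]
opening: 0.085
```

```bash
python3 -m jog '[[[-0.13,-0.1,2],[0.002,-0.004,0],8.5],[[0,0,1.75],[0,0,0],8.5],[[0,0,0],[0,0,0],5]]'
```

```text
clock: 4.53
ee_pos: [0.5559, -0.241, 0.0264]
eef_rot: [[1.0, 0.004, 0.008], [0.004, -1.0, -0.005], [0.008, 0.005, -1.0]]
ft_force: [-0.0, 0.1, -0.3]
opening: 0.0695
```

```bash
python3 -m jog '[[[-0.35,-0.1,0.3],[0.005,-0.008,0],5],[[0,0,0],[0,0,0],4.5]]'
```

```text
clock: 4.78
ee_pos: [0.5537, -0.2406, 0.0256]
eef_rot: [[1.0, 0.005, 0.003], [0.005, -1.0, -0.001], [0.003, 0.001, -1.0]]
ft_force: [0.5, -0.5, -0.2]
opening: 0.0447
```

```bash
python3 -m jog '[[[-0.17,0,0.3],[0.001,-0.003,0],4.2],[[0,0,0],[0,0,0],4.2]]';python3 -m jog '[[[0,0,0],[0,0,0],2.6],[[0,0,0],[0,0,0],2.6],[[0,0,0],[0,0,0],2.6]]'
```

```text
clock: 5.03
ee_pos: [0.5524, -0.2409, 0.0235]
eef_rot: [[1.0, 0.005, 0.001], [0.005, -1.0, -0.001], [0.001, 0.001, -1.0]]
ft_force: [0.5, -0.0, 0.0]
opening: 0.042
clock: 5.4
ee_pos: [0.5521, -0.2411, 0.0239]
eef_rot: [[1.0, 0.005, 0.0], [0.005, -1.0, -0.002], [0.0, 0.002, -1.0]]
ft_force: [0.7, -0.2, 1.2]
opening: 0.0284
```

```bash
python3 -m jog '[[[0,-1,0],[0,0,0],2.6],[[0,-1,0],[0,0,0],2.6],[[0,-1,0],[0,0,0],2.6],[[0,-1,0],[0,0,0],2.6],[[0,0,0],[0,0,0],2.6]]'
python3 - <<'E'
from h import *
for n in("scene","side"):
    p=eyes.snapshot(n); w=cloud(p); H=hsv(p)
    for t in("punch_tip","bar_spot","head_top"):
        for r in boxes_of(p,t)[:2]:print(n,t,round(r["conf"],2),np.round(r["box"]))
    c=[(340,140,420,220),(270,150,350,230)][n=="side"]
    save(p,n+"2.png",c,6)
    K=p["camera_matrix"]
    for o in([.551,-.062,.042],[.551,-.062,.037],[.551,-.062,.176]):
        q=K@(p["R"]@np.array(o)+p["t"]); print(o,(q[:2]/q[2]-c[:2])*6)
a=cv2.imread("pics/scene2.png");b=cv2.imread("pics/side2.png")
cv2.imwrite("pics/pair.png",cv2.resize(np.hstack([a,b]),(800,400)))
E
```

```text
clock: 6.02
ee_pos: [0.552, -0.1988, 0.0239]
eef_rot: [[1.0, 0.006, 0.001], [0.006, -1.0, -0.003], [0.001, 0.003, -1.0]]
ft_force: [0.1, 0.4, 1.1]
opening: 0.0282
scene punch_tip 0.94 [371. 186. 103.  95.]
scene bar_spot 0.63 [288. 239.  80.  32.]
scene bar_spot 0.61 [370. 194.  50.  37.]
scene head_top 0.93 [369. 187.  98.  93.]
[0.551, -0.062, 0.042] [102.26108003 316.99246828]
[0.551, -0.062, 0.037] [101.5978924  327.89292875]
[0.551, -0.062, 0.176] [121.03068713   8.48647322]
side punch_tip 0.81 [307. 193.  55.  72.]
side bar_spot 0.93 [298. 249.  78.  20.]
side bar_spot 0.7 [311. 197.  15.  34.]
side head_top 0.85 [310. 193.  56.  72.]
[0.551, -0.062, 0.042] [233.7842293  291.49088557]
[0.551, -0.062, 0.037] [234.20880704 300.52511168]
[0.551, -0.062, 0.176] [221.75781257  35.59106368]
```

View pics/pair.png

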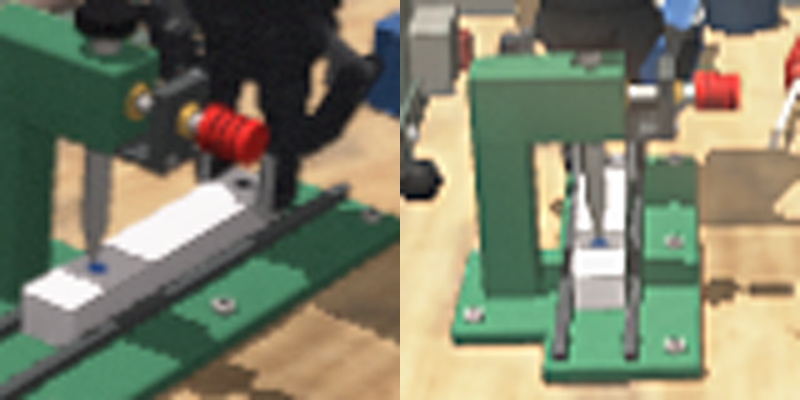

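Run:
```python
from h import *
im=[]
for n,c in(("scene",(345,170,375,200)),("side",(297,175,327,205))):
    p=eyes.snapshot(n); save(p,"t.png",c,13); K=p["camera_matrix"]
    for y in(-.060,-.065,-.070):
      for z in(.037,.042):
        q=K@(p["R"]@np.array([.5515,y,z])+p["t"]); print(n,y,z,np.round((q[:2]/q[2]+.5-c[:2])*13))
    im.append(cv2.imread("pics/t.png"))
    f=p["frame"].astype(int); B=f[...,2]-f[...,0]; sub=B[c[1]:c[3],c[0]:c[2]]
    v,u=np.nonzero(sub>40); wt=sub[v,u]; print("blue",np.round((np.average(u,weights=wt)+.5)*13),np.round((np.average(v,weights=wt)+.5)*13),len(u))
cv2.imwrite("pics/pair2.png",np.hstack(im))
```

```text
scene -0.06 0.037 [153. 330.]
scene -0.06 0.042 [154. 306.]
scene -0.065 0.037 [169. 320.]
scene -0.065 0.042 [171. 297.]
scene -0.07 0.037 [186. 311.]
scene -0.07 0.042 [187. 287.]
blue 193.0 307.0 7
side -0.06 0.037 [160. 336.]
side -0.06 0.042 [160. 317.]
side -0.065 0.037 [161. 327.]
side -0.065 0.042 [160. 307.]
side -0.07 0.037 [162. 318.]
side -0.07 0.042 [161. 298.]
blue 120.0 304.0 6
```

View pics/pair2.png

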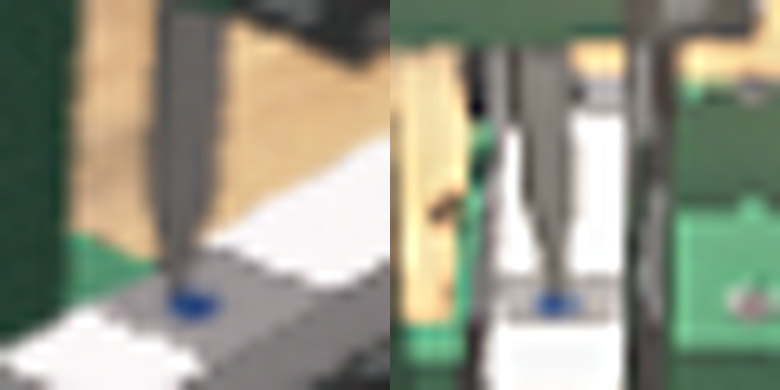

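```bash
python3 -m jog '[[[0,-0.5,0],[0,0,0],2.6],[[0,0,0],[0,0,0],2.6]]'
python3 - <<'E'
from h import *
im=[]
for n,c in(("scene",(345,170,375,200)),("side",(297,175,327,205))):
    p=eyes.snapshot(n); save(p,"t.png",c,13); im.append(cv2.imread("pics/t.png"))
    f=p["frame"].astype(int); B=f[...,2]-f[...,0]; sub=B[c[1]:c[3],c[0]:c[2]]
    v,u=np.nonzero(sub>40); wt=sub[v,u]; print("blue",np.round((np.average(u,weights=wt)+.5)*13),np.round((np.average(v,weights=wt)+.5)*13),len(u))
cv2.imwrite("pics/pair3.png",np.hstack(im))
E
```

```text
clock: 6.78
ee_pos: [0.5521, -0.1968, 0.0239]
eef_rot: [[1.0, 0.005, 0.001], [0.005, -1.0, -0.006], [0.001, 0.006, -1.0]]
ft_force: [-0.6, 4.4, 1.7]
opening: 0.0284
blue 179.0 310.0 5
blue 128.0 308.0 5
```

View pics/pair3.png

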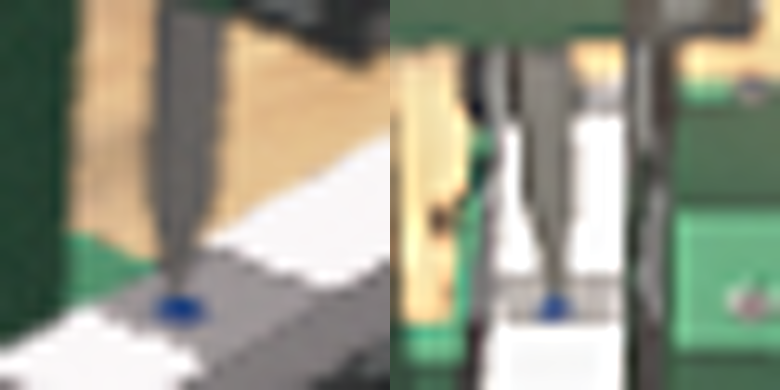

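```bash
python3 -m jog '[[[0,-0.3,0],[0.003,0,0],2.6],[[0,0,0],[0,0,0],2.6]]'
python3 - <<'E'
from h import *
im=[]
for n,c in(("scene",(345,170,375,200)),("side",(297,175,327,205))):
    p=eyes.snapshot(n); save(p,"t.png",c,13); im.append(cv2.imread("pics/t.png"))
    f=p["frame"].astype(int); B=f[...,2]-f[...,0]; sub=B[c[1]:c[3],c[0]:c[2]]
    v,u=np.nonzero(sub>25); wt=sub[v,u]; print("blue",np.round((np.average(u,weights=wt)+.5)*13),np.round((np.average(v,weights=wt)+.5)*13),len(u))
cv2.imwrite("pics/pair4.png",np.hstack(im))
s=telemetry.state();print(s["ee_pos"],s["ft_force"])
E
```

```text
clock: 7.12
ee_pos: [0.5521, -0.1948, 0.024]
eef_rot: [[1.0, 0.006, 0.001], [0.006, -1.0, -0.005], [0.001, 0.005, -1.0]]
ft_force: [0.1, 2.8, 2.3]
opening: 0.0282
blue 147.0 295.0 17
blue 234.0 292.0 54
[ 0.55211454 -0.19483199  0.02394852] [-0.47849582  1.15916445  1.60869808]
```

View pics/pair4.png

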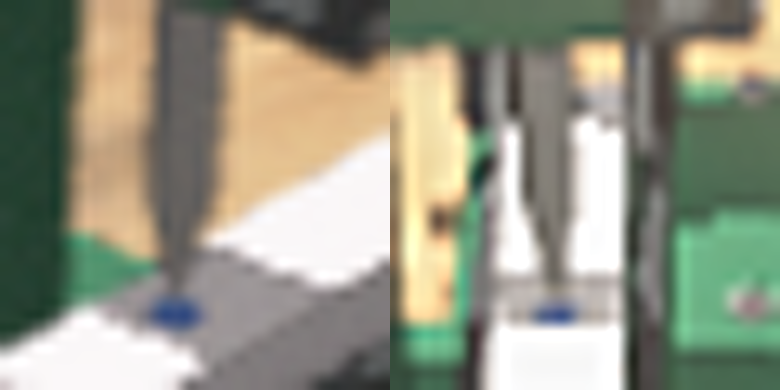

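```bash
python3 -m jog '[[[0,0,0],[0,0,0],6],[[0,0,0],[0,0,0],8.5],[[0,0,-4],[0,0,0],8.5],[[0,0,-6],[0,0,0],8.5],[[0,0,-6],[0,0,0],8.5]]';python3 -m jog '[[[0,0,-6],[0,0,0],8.5],[[0,-1,-4],[0,0,0],8.5],[[0,0,0],[0,0,0],8.5]]'
python3 - <<'E'
from h import *
s=telemetry.state(); p=eyes.snapshot("wrist"); save(p,"w2.png"); w=cloud(p,s);H=hsv(p)
print(s["ee_pos"])
m=(abs(w[...,2]-.037)<.006)&(H[...,1]<60)&(abs(w[...,0]-.552)<.03)&(w[...,1]<-.06)
print("bar",rect(w[m]),np.percentile(w[m],[1,99],axis=0).round(4))
m=(w[...,2]>.165)&(w[...,2]<.185)&(abs(w[...,0]-.552)<.03)&(abs(w[...,1]+.06)<.04)
print("pad",m.sum(),rect(w[m]) if m.sum() else 0,w[m].mean(0))
m=(abs(w[...,2]-.155)<.008)&(H[...,0]>60)&(H[...,0]<90)&(H[...,1]>90)
print("head",m.sum(),np.percentile(w[m],[1,99],axis=0).round(4) if m.sum() else 0)
m=(w[...,2]>.11)&((H[...,0]<8)|(H[...,0]>172))&(H[...,1]>150)
print("knob",m.sum(),rect(w[m]) if m.sum() else 0, w[m][:,2].max() if m.sum() else 0)
E
```

```text
clock: 7.85
ee_pos: [0.5495, -0.1931, 0.1818]
eef_rot: [[1.0, 0.006, -0.009], [0.006, -1.0, -0.001], [-0.009, 0.001, -1.0]]
ft_force: [-0.1, -0.3, -0.7]
opening: 0.0851
clock: 8.22
ee_pos: [0.5526, -0.1842, 0.2912]
eef_rot: [[1.0, 0.006, 0.003], [0.006, -1.0, -0.007], [0.003, 0.007, -1.0]]
ft_force: [-0.6, 0.4, -0.5]
opening: 0.0849
[ 0.55258482 -0.18418654  0.2911621 ]
bar (array([ 544.9, -235.9]), array([ 58.1, 313.5]), 2.67) [[ 0.5304 -0.3897  0.0327]
 [ 0.5727 -0.0802  0.0414]]
pad 1753 (array([552.3, -65.8]), array([31.2, 31.2]), 88.45) [ 0.55213189 -0.06613956  0.17543342]
head 3806 [[ 0.5342 -0.0831  0.152 ]
 [ 0.6189 -0.0489  0.1567]]
knob 779 (array([ 497.5, -123.1]), array([ 28.9, 144.2]), 17.5) 0.3673794509169992
```

View pics/w2.png

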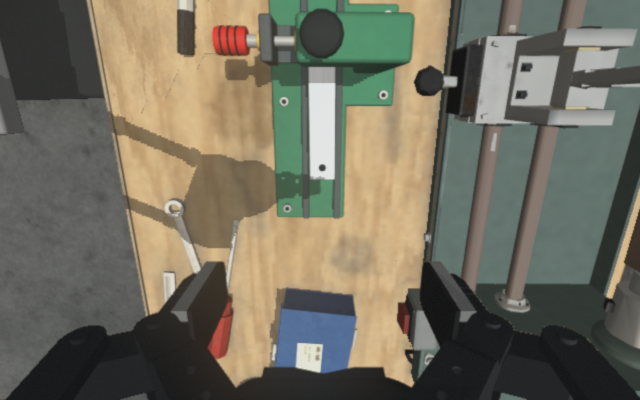

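Run:
```python
from h import *
s=telemetry.state(); p=eyes.snapshot("wrist"); w=cloud(p,s);H=hsv(p)
m=(abs(w[...,2]-.037)<.005)&(abs(w[...,0]-.553)<.009)&(w[...,1]<-.1)&(w[...,1]>-.25)
print("end",np.sort(w[m][:,1])[:30:6])
m=(w[...,2]>.11)&(w[...,2]<.16)&((H[...,0]<8)|(H[...,0]>172))&(H[...,1]>120)&(w[...,1]>-.1)
print("knob",m.sum(),rect(w[m]),w[m][:,2].max(),np.percentile(w[m],[1,99],axis=0).round(4))
m=(w[...,2]>.10)&(w[...,2]<.16)&(w[...,0]>.48)&(w[...,0]<.53)&(abs(w[...,1]+.066)<.06)
print("bracket",np.percentile(w[m],[1,99],axis=0).round(4))
```

```text
end [-0.20543954 -0.20529616 -0.2049371  -0.20382909 -0.20361408]
knob 914 (array([479.5, -66.3]), array([26.1, 20.3]), 0.23) 0.14739527713834574 [[ 0.467  -0.0761  0.1359]
 [ 0.4921 -0.0563  0.1462]]
bracket [[ 0.4806 -0.0826  0.1145]
 [ 0.5292 -0.0503  0.1531]]
```

```bash
python3 -m jog '[[[0,0,0],[0,0,-0.187],8.5],[[0,0,0],[0,0,-0.187],8.5],[[0,0,0],[0,0,-0.187],8.5],[[0,0,0],[0,0,-0.187],8.5],[[0,0,0],[0,0,-0.187],8.5]]'; python3 -m jog '[[[0,0,0],[0,0,-0.187],8.5],[[0,0,0],[0,0,-0.187],8.5],[[0,0,0],[0,0,-0.187],8.5],[[0,0,0],[0,0,-0.08],8.5],[[0,0,0],[0,0,0],8.5]]';python3 -m jog '[[[4,-3,0],[-0.175,0,0],8.5],[[4,-3,0],[-0.175,0,0],8.5],[[3,-2,0],[0,0,0],8.5],[[0,0,0],[0,0,0],8.5]]'
```

```text
clock: 8.95
ee_pos: [0.546, -0.1832, 0.2746]
eef_rot: [[0.583, 0.812, -0.024], [0.812, -0.583, 0.004], [-0.011, -0.022, -1.0]]
ft_force: [-0.2, -0.2, -0.4]
opening: 0.0854
clock: 9.57
ee_pos: [0.5409, -0.1824, 0.2612]
eef_rot: [[-0.021, 0.999, -0.046], [1.0, 0.022, 0.014], [0.015, -0.045, -0.999]]
ft_force: [0.4, -0.5, -0.0]
opening: 0.0852
clock: 10.07
ee_pos: [0.4555, -0.0715, 0.2397]
eef_rot: [[-0.012, 0.958, 0.288], [1.0, 0.004, 0.029], [0.026, 0.288, -0.957]]
ft_force: [0.6, -0.8, -0.6]
opening: 0.0848
```

```bash
python3 -m jog '[[[0.5,-1.0,3],[-0.045,-0.028,0],8.5],[[0,0,3],[0,0,0],8.5],[[0,0,0],[0,0,0],8.5]]'
python3 - <<'E'
from h import *
s=telemetry.state();R=np.array(s["eef_rot"])
z=R[:,2]; tgt=np.array([.477,-.0663,.134])+z*.021
print(s["ee_pos"],R.round(3).tolist(),"tool shift cm",(R.T@(tgt-s["ee_pos"])*100).round(2))
E
```

```text
clock: 10.45
ee_pos: [0.4677, -0.0683, 0.1793]
eef_rot: [[-0.0, 0.943, 0.334], [1.0, 0.001, -0.003], [-0.003, 0.334, -0.943]]
ft_force: [-0.4, 0.1, 0.4]
opening: 0.0849
[ 0.46769585 -0.06834916  0.17934091] [[-0.0, 0.943, 0.334], [1.0, 0.001, -0.003], [-0.003, 0.334, -0.943]] tool shift cm [ 0.22 -0.64  6.68]
```

```bash
python3 -m jog '[[[0.2,-0.6,2],[0,0,0],8.5],[[0,0,2.5],[0,0,0],8.5],[[0,0,1.5],[0,0,0],8.5],[[0,0,0],[0,0,0],6]]'
python3 - <<'E'
from h import *
s=telemetry.state();R=np.array(s["eef_rot"])
z=R[:,2]; tgt=np.array([.477,-.0663,.134])+z*.021
print(s["ee_pos"],R.round(3).tolist(),"tool shift cm",(R.T@(tgt-s["ee_pos"])*100).round(2))
E
```

```text
clock: 10.95
ee_pos: [0.4891, -0.071, 0.1237]
eef_rot: [[0.003, 0.94, 0.34], [1.0, -0.001, -0.007], [-0.006, 0.34, -0.94]]
ft_force: [-0.4, 0.1, 0.0]
opening: 0.0689
[ 0.48908754 -0.07103119  0.12368115] [[0.003, 0.94, 0.34], [1.0, -0.001, -0.007], [-0.006, 0.34, -0.94]] tool shift cm [ 0.46 -0.79  0.72]
```

```bash
python3 -m jog '[[[0.4,-0.7,0.4],[0,0.006,0],6],[[0,0,0],[0,0,0],5]]'
python3 - <<'E'
from h import *
s=telemetry.state();R=np.array(s["eef_rot"])
z=R[:,2]; tgt=np.array([.477,-.0663,.134])+z*.021
print(s["ee_pos"],s["ft_force"],"tool shift cm",(R.T@(tgt-s["ee_pos"])*100).round(2))
E
```

```text
clock: 11.2
ee_pos: [0.4849, -0.0677, 0.1189]
eef_rot: [[0.001, 0.94, 0.342], [1.0, -0.001, -0.002], [-0.001, 0.342, -0.94]]
ft_force: [-0.1, -0.5, 0.8]
opening: 0.0499
[ 0.48489579 -0.06773748  0.11886975] [-0.05611426 -0.53106321  0.77204761] tool shift cm [ 0.14 -0.22  0.41]
```

```bash
python3 -m jog '[[[0.14,-0.2,0.45],[0,0,0],4],[[0,0,0],[0,0,0],3.5]]'; python3 -m jog '[[[0,0,0],[0,0,0],1.6],[[0,0,0],[0,0,0],1.6],[[0,0,0],[0,0,0],1.6]]'
python3 - <<'E'
from h import *
im=[]
for n,c in(("scene",(350,130,420,200)),("side",(290,140,360,210))):
    save(eyes.snapshot(n),"t.png",c,5.7); im.append(cv2.imread("pics/t.png"))
cv2.imwrite("pics/knob1.png",np.hstack(im))
E
```

```text
clock: 11.45
ee_pos: [0.4849, -0.0665, 0.1147]
eef_rot: [[0.002, 0.939, 0.344], [1.0, -0.001, -0.002], [-0.002, 0.344, -0.939]]
ft_force: [-1.1, 0.3, -0.5]
opening: 0.0352
clock: 11.82
ee_pos: [0.4851, -0.0666, 0.1152]
eef_rot: [[0.001, 0.939, 0.345], [1.0, -0.0, -0.003], [-0.003, 0.345, -0.939]]
ft_force: [-0.5, -0.3, -0.5]
opening: 0.0205
```

View pics/knob1.png

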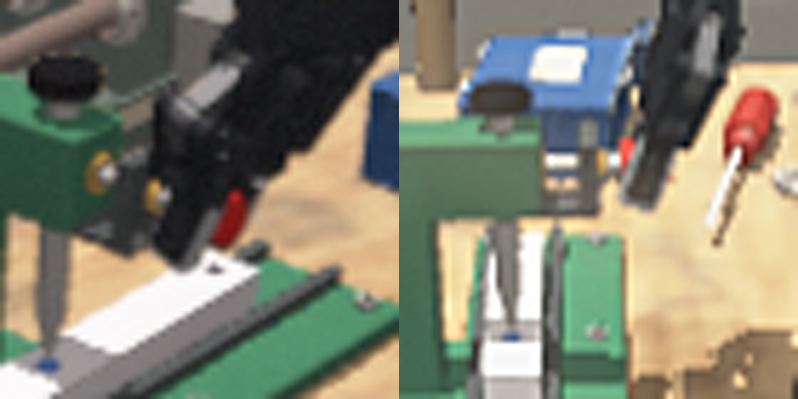

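```bash
python3 -m jog '[[[0,-0.47,-0.17],[0,0,0],1.6],[[0,-0.47,-0.17],[0,0,0],1.6],[[0,-0.38,-0.14],[0,0,0],1.6],[[0,0,0],[0,0,0],1.6]]'; python3 -c "
from cell import telemetry
s=telemetry.state();print(s['ee_pos'],s['ft_force'])"
```

```text
clock: 12.42
ee_pos: [0.4727, -0.0667, 0.1153]
eef_rot: [[0.003, 0.937, 0.349], [1.0, -0.002, -0.003], [-0.002, 0.349, -0.937]]
ft_force: [5.9, 1.4, -5.8]
opening: 0.0202
[ 0.47272991 -0.06667563  0.11533915] [ 5.88092957  1.42501975 -5.81120037]
```

```bash
python3 -m jog '[[[0,-0.4,-0.14],[0,0,0],1.6],[[0,0,0],[0,0,0],1.6]]'; python3 -m jog '[[[0,-0.2,-0.09],[0,0,0],1.6],[[0,0,0],[0,0,0],1.6]]'
```

```text
clock: 12.68
ee_pos: [0.4696, -0.0666, 0.1154]
eef_rot: [[0.004, 0.936, 0.352], [1.0, -0.003, -0.003], [-0.002, 0.352, -0.936]]
ft_force: [6.5, 2.2, -6.7]
opening: 0.0204
clock: 12.92
ee_pos: [0.4695, -0.0667, 0.1154]
eef_rot: [[0.005, 0.935, 0.355], [1.0, -0.005, -0.003], [-0.001, 0.355, -0.935]]
ft_force: [6.9, 1.3, -7.6]
opening: 0.0205
```

```bash
python3 -m jog '[[[0,-0.5,-0.1],[0.008,0,0],1.6],[[0,0,0],[0,0,0],1.6]]'
python3 - <<'E'
from h import *
s=telemetry.state(); print(s["ee_pos"],s["ft_force"])
im=[]
for n,c in(("scene",(350,130,420,200)),("side",(290,140,360,210))):
    save(eyes.snapshot(n),"t.png",c,5.7); im.append(cv2.imread("pics/t.png"))
cv2.imwrite("pics/knob2.png",np.hstack(im))
E
```

```text
clock: 13.18
ee_pos: [0.4697, -0.0667, 0.1155]
eef_rot: [[0.008, 0.934, 0.356], [1.0, -0.008, -0.003], [0.0, 0.356, -0.934]]
ft_force: [5.4, 1.6, -9.1]
opening: 0.0201
[ 0.46971542 -0.0666533   0.11546124] [ 5.43280577  1.63362745 -9.1059842 ]
```

View pics/knob2.png

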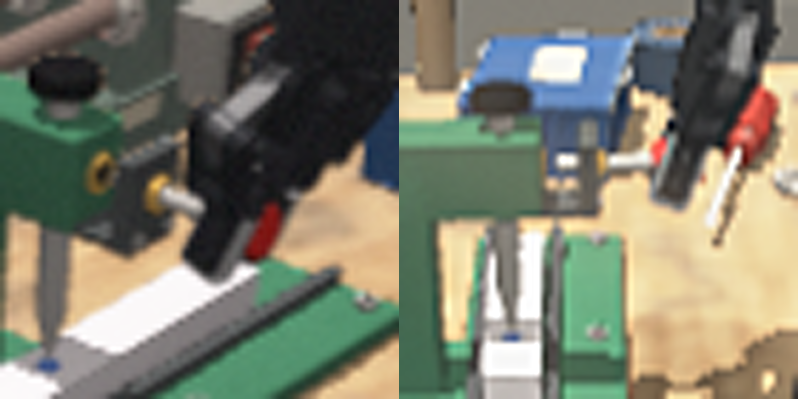

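```bash
python3 -m jog '[[[0,-0.3,-0.06],[0.01,0,-0.007],1.6]]'; python3 -c "
from cell import telemetry
s=telemetry.state();print(s['ee_pos'],s['ft_force'],s['moment'])"; python3 -m jog '[[[0,-0.5,-0.13],[0.01,0,-0.005],1.6]]'
```

```text
clock: 13.4
ee_pos: [0.469, -0.0668, 0.1156]
eef_rot: [[0.003, 0.936, 0.351], [1.0, -0.003, -0.003], [-0.002, 0.351, -0.936]]
ft_force: [19.0, 4.9, -14.7]
opening: 0.0203
[ 0.46897303 -0.06682734  0.1155736 ] [ 18.96805262   4.93336839 -14.70848702] [ 0.85761945 -1.64348365  0.41368588]
clock: 13.52
ee_pos: [0.4687, -0.067, 0.116]
eef_rot: [[0.003, 0.937, 0.35], [1.0, -0.002, -0.003], [-0.002, 0.35, -0.937]]
ft_force: [34.3, 10.7, -32.1]
opening: 0.0204
```

```bash
python3 -m jog '[[[0,-0.22,0.03],[0.005,0,-0.003],1.6]]'
python3 - <<'E'
from h import *
s=telemetry.state(); print(s["ee_pos"],s["ft_force"])
for i in range(8): p=eyes.snapshot("side")
s=telemetry.state(); print(s["clock"],s["ee_pos"],s["ft_force"],s["opening"])
E
```

```text
clock: 13.65
ee_pos: [0.4692, -0.0668, 0.1153]
eef_rot: [[0.002, 0.937, 0.349], [1.0, -0.001, -0.002], [-0.002, 0.349, -0.937]]
ft_force: [5.6, 3.3, -3.1]
opening: 0.0201
[ 0.46918649 -0.06675104  0.11527514] [ 5.59044125  3.28061296 -3.0660132 ]
14.05 [ 0.46900496 -0.06678022  0.11545464] [13.17319423  5.61957038 -9.214756  ] 0.02016981039360985
```

Run:
```python
from h import *
p=eyes.snapshot("scene")
for t in["oil_can","brown_roll","black_marker"]:
    for r in boxes_of(p,t)[:1]: print(t,round(r["conf"],2),np.round(r["box"]))
f=p["frame"].astype(int); c=(345,170,375,200); B=(f[...,2]-f[...,0])[c[1]:c[3],c[0]:c[2]]
v,u=np.nonzero(B>40); print("spot px x13",(np.average(u,weights=B[v,u])+.5)*13,(np.average(v,weights=B[v,u])+.5)*13)
s=telemetry.state(); print(s["clock"],s["ee_pos"],s["ft_force"],s["opening"])
print(close_job())
```

```text
oil_can 0.84 [197. 239.  26.  38.]
brown_roll 0.86 [333. 291.  32.  38.]
black_marker 0.66 [392. 240.  47.  25.]
spot px x13 175.67333333333335 312.7453333333333
14.25 [ 0.4690045  -0.06680001  0.11544244] [ 13.21732741   4.86407505 -10.36640518] 0.02017963193286954
the job is handed in; nothing more can be done
None
```

I slid the aluminium bar along its channel until the blue spot was under the punch tip and let go of it. I then gripped the red knob, pulled it fully back and handed the job in at about 14 s with the knob still held.

- **Bar:** Seen from the wrist camera after release, the spot was at y ≈ -0.0654 m and the punch axis at -0.0658 m. The scene camera showed the spot still in place at the end. My first rough estimates of the punch axis, from the more distant cameras, were about 4 mm off. The closer wrist view agreed with the line-up I had made by eye.
- **Lock pin:** The knob moved about 16 mm and then stopped moving. The hold was steady at about 13 N, against about 7 N from the spring alone, so it is against its stop. The picture taken near full travel shows the pin clear of its seat hole.
- **Forces:** One short pull against the stop peaked at about 34 N along the pull and 32 N downwards (47–48 N combined at the wrist). I eased it off straight away. At hand-in about 10 N of downward force remained on the gripper.
- **Other things:** The brown roll and marker boxes matched the first picture. The oil can's box was larger than at the start, when it was detected with lower confidence. The arm never went near it, so I don't think it moved, but I did not check that more closely.

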